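# Set up the laser-marking bed: clamp, risers, collars

## Task

First clamp the bed by pumping the hydraulic hand pump's lever through three full strokes: all the way down and fully back up each time. Then slide every loose riser tube down over its own spigot on the bed, right way round, so that the tube presses the spring button in and the button pops out through the tube's window with the tube fully down on the bed. Finally set every steel collar fully down over the pin of a riser, one to a riser, and leave the sample disc and the jar where they are.

Things in the scene. Friction and masses are not known exactly. Their poses are not given: they have to be found in the camera images.
- riser_a: upright square aluminium tube, 44 mm outside, 36 mm bore open below (mouth bevelled to 42 mm), 100 mm to its closed cap, with a steel pin 18 mm thick, 20 mm tall on the cap; 0.22 kg. Origin: centre of the underside, z up. Only the +x wall has a window: 14 mm wide, 24.5 to 46.5 mm above the underside; a dark dot on the cap marks that side.
- riser_b: upright square aluminium tube, 44 mm outside, 36 mm bore open below (mouth bevelled to 42 mm), 100 mm to its closed cap, with a steel pin 18 mm thick, 20 mm tall on the cap; 0.22 kg. Origin: centre of the underside, z up. Only the +x wall has a window: 14 mm wide, 24.5 to 46.5 mm above the underside; a dark dot on the cap marks that side.
- riser_c: upright square aluminium tube, 44 mm outside, 36 mm bore open below (mouth bevelled to 42 mm), 100 mm to its closed cap, with a steel pin 18 mm thick, 20 mm tall on the cap; 0.22 kg. Origin: centre of the underside, z up. Only the +x wall has a window: 14 mm wide, 24.5 to 46.5 mm above the underside; a dark dot on the cap marks that side.
- collar_a: plain steel collar lying flat, 56 mm outside diameter, bore 22 mm, 30 mm high, 0.42 kg. Origin: centre of the underside, on the axis; z along the axis. May be absent.
- collar_b: plain steel collar lying flat, 56 mm outside diameter, bore 22 mm, 30 mm high, 0.42 kg. Origin: centre of the underside, on the axis; z along the axis. May be absent.
- collar_c: plain steel collar lying flat, 56 mm outside diameter, bore 22 mm, 30 mm high, 0.42 kg. Origin: centre of the underside, on the axis; z along the axis. May be absent.
- bed: aluminium T-slot bed, 200 x 360 x 30 mm, fixed to the bench; origin at the centre of its underside, z up. A row of three upright steel spigots stands on it along its y axis, 30 mm to the -x side of its middle, 115 mm apart. Each spigot is 33 mm square (square to the bed), 62 mm tall plus a 12 mm round taper on top, with a sprung brass snap button in its +x face.
- spigot0 (a point): foot of a spigot: on its axis at the bed's top face (30 mm over the bench), where a fitted riser's underside centre comes to lie; axes as the bed's. The spigot's button is in its +x face (the bed's +x), so a riser fits with its windowed +x wall on that side. The spigot's top is 74 mm above this point.
- button0 (a joint): snap button of spigot0: brass nose 10 mm wide, bevelled on top, 32 mm above the foot, 6 mm proud of the +x face. 0 = out, 0.009 m = fully in; spring 3.6 to 5.4 N. A riser pushed down cams it in with its bevelled mouth (8 to 20 N downward) and it pops out through the window as the riser reaches the bed; under a wall without window it stays in (3 to 6 mm).
- spigot1 (a point): foot of a spigot: on its axis at the bed's top face (30 mm over the bench), where a fitted riser's underside centre comes to lie; axes as the bed's. The spigot's button is in its +x face (the bed's +x), so a riser fits with its windowed +x wall on that side. The spigot's top is 74 mm above this point.
- button1 (a joint): snap button of spigot1: brass nose 10 mm wide, bevelled on top, 32 mm above the foot, 6 mm proud of the +x face. 0 = out, 0.009 m = fully in; spring 3.6 to 5.4 N. A riser pushed down cams it in with its bevelled mouth (8 to 20 N downward) and it pops out through the window as the riser reaches the bed; under a wall without window it stays in (3 to 6 mm).
- spigot2 (a point): foot of a spigot: on its axis at the bed's top face (30 mm over the bench), where a fitted riser's underside centre comes to lie; axes as the bed's. The spigot's button is in its +x face (the bed's +x), so a riser fits with its windowed +x wall on that side. The spigot's top is 74 mm above this point.
- button2 (a joint): snap button of spigot2: brass nose 10 mm wide, bevelled on top, 32 mm above the foot, 6 mm proud of the +x face. 0 = out, 0.009 m = fully in; spring 3.6 to 5.4 N. A riser pushed down cams it in with its bevelled mouth (8 to 20 N downward) and it pops out through the window as the riser reaches the bed; under a wall without window it stays in (3 to 6 mm).
- pump_lever (a joint): sprung lever of the hydraulic hand pump, rad: 0 = up (at rest, pointing 0.55 rad above level), 0.75 = fully down against its stop (0.2 rad below level). It swings in a vertical plane about point pivot, and rises by itself when let go; about 8 to 12 N at the paddle press it down.
- paddle (a point): middle of the upper face of the rubber paddle at the lever's free end (paddle 60 mm along the lever, 36 mm wide, 16 mm thick), about 160 mm from the pivot; moves with the lever. To be pushed down from above.
- pivot (a point): hinge axis of the pump lever, 100 mm above the bench, fixed on the pump's body; the lever lies on its -x side in this point's axes (y is the hinge line).
- sample_disc: dark steel sample disc lying flat, 40 mm across, 12 mm high, a bystander; origin at the centre of its underside
- cleaner_jar: white plastic jar with black lid, 60 mm across, 85 mm tall, a bystander; origin at the centre of its underside
Things that resemble listed ones, but are neither listed nor needed, are in the scene too. Leave any blue or turquoise look-alike of the collar_c alone.

How it is judged:
On the way, in this order (a step that is already met when the one before it is completed fails the run):
1. the pump lever is pressed fully down, first stroke (value of joint pump_lever above 0.68 rad), for 0.05 s.
2. the lever has risen fully again, first stroke (value of joint pump_lever below 0.06 rad), for 0.05 s.
3. the pump lever is pressed fully down, second stroke (value of joint pump_lever above 0.68 rad), for 0.05 s.
4. the lever has risen fully again, second stroke (value of joint pump_lever below 0.06 rad), for 0.05 s.
5. the pump lever is pressed fully down, third stroke (value of joint pump_lever above 0.68 rad), for 0.05 s.
6. the lever has risen fully again, third stroke (value of joint pump_lever below 0.06 rad), for 0.05 s.
7. every riser tube is fully down on a spigot with the button out through its window (((distance between riser_a and spigot0 below 0.004 m and angle between riser_a's own z axis and vertical below 0.05 rad and value of joint button0 below 0.0015 m) or (distance between riser_a and spigot1 below 0.004 m and angle between riser_a's own z axis and vertical below 0.05 rad and value of joint button1 below 0.0015 m) or (distance between riser_a and spigot2 below 0.004 m and angle between riser_a's own z axis and vertical below 0.05 rad and value of joint button2 below 0.0015 m)) and ((distance between riser_b and spigot0 below 0.004 m and angle between riser_b's own z axis and vertical below 0.05 rad and value of joint button0 below 0.0015 m) or (distance between riser_b and spigot1 below 0.004 m and angle between riser_b's own z axis and vertical below 0.05 rad and value of joint button1 below 0.0015 m) or (distance between riser_b and spigot2 below 0.004 m and angle between riser_b's own z axis and vertical below 0.05 rad and value of joint button2 below 0.0015 m)) and ((distance between riser_c and spigot0 below 0.004 m and angle between riser_c's own z axis and vertical below 0.05 rad and value of joint button0 below 0.0015 m) or (distance between riser_c and spigot1 below 0.004 m and angle between riser_c's own z axis and vertical below 0.05 rad and value of joint button1 below 0.0015 m) or (distance between riser_c and spigot2 below 0.004 m and angle between riser_c's own z axis and vertical below 0.05 rad and value of joint button2 below 0.0015 m))), for 0.2 s.
At the end, for the whole second after the job is handed in: Every riser upright on a spigot, its underside centre within 4 mm of the spigot's foot, that button out again (within 1.5 mm); every collar flat on a riser's cap over its pin (within 4 mm sideways and in height); pump lever up (below 0.06 rad); all at rest (all of step 7 and ((horizontal distance between collar_a and riser_a below 0.004 m and z of collar_a in the frame of riser_a between 0.096 and 0.104 m and angle between collar_a's own z axis and vertical below 0.06 rad) or (horizontal distance between collar_a and riser_b below 0.004 m and z of collar_a in the frame of riser_b between 0.096 and 0.104 m and angle between collar_a's own z axis and vertical below 0.06 rad) or (horizontal distance between collar_a and riser_c below 0.004 m and z of collar_a in the frame of riser_c between 0.096 and 0.104 m and angle between collar_a's own z axis and vertical below 0.06 rad)) and ((horizontal distance between collar_b and riser_a below 0.004 m and z of collar_b in the frame of riser_a between 0.096 and 0.104 m and angle between collar_b's own z axis and vertical below 0.06 rad) or (horizontal distance between collar_b and riser_b below 0.004 m and z of collar_b in the frame of riser_b between 0.096 and 0.104 m and angle between collar_b's own z axis and vertical below 0.06 rad) or (horizontal distance between collar_b and riser_c below 0.004 m and z of collar_b in the frame of riser_c between 0.096 and 0.104 m and angle between collar_b's own z axis and vertical below 0.06 rad)) and ((horizontal distance between collar_c and riser_a below 0.004 m and z of collar_c in the frame of riser_a between 0.096 and 0.104 m and angle between collar_c's own z axis and vertical below 0.06 rad) or (horizontal distance between collar_c and riser_b below 0.004 m and z of collar_c in the frame of riser_b between 0.096 and 0.104 m and angle between collar_c's own z axis and vertical below 0.06 rad) or (horizontal distance between collar_c and riser_c below 0.004 m and z of collar_c in the frame of riser_c between 0.096 and 0.104 m and angle between collar_c's own z axis and vertical below 0.06 rad)) and value of joint pump_lever below 0.06 rad and linear speed of each of riser_a, riser_b, riser_c, collar_a, collar_b, collar_c below 0.02 m/s); the robot touches nothing.
It fails at once if the sample disc (a bystander) is shifted more than 4 cm (distance of sample_disc from where it was at the start of the episode above 0.04 m).
It fails at once if the cleaner jar (a bystander) is shifted more than 4 cm (distance of cleaner_jar from where it was at the start of the episode above 0.04 m).
Of collar_a, collar_b, collar_c only 2 to 3 are there at a start; the rules pass over those that are not, and their reading is None.
At some moment in a run one of collar_a, collar_b, collar_c may be knocked a few centimetres aside while the robot is not near it.
It also fails if it takes over 208 s, if anything falls off the work surface, if the arm or the gripper's body presses on something with over 40 N, if the wrist force passes 120 N, or if a joint passes its speed limit or range.

## Robot

A 7-joint arm with a two-finger parallel gripper is mounted at the origin on the work surface. World frame = base frame: x ahead of the robot, y to its left, z up, the work surface at z = 0. Lengths are in m, angles in rad, forces in N, time in s.
With the tool pointing down it reaches from about 0.35 to 0.9 m from the base axis. Payload 8.1 kg.
Tool frame: the origin (TCP) lies at the centre of the arm's flange, where the gripper is bolted on; the fingertips stand 178 mm ahead of it and the grasp point (between the pads) lies 159 mm ahead of it; x points along the fingers, z is the direction in which the jaws open and shut, and the axes are right-handed (so a half turn about x gives the same grasp; the last joint's range is limited). The gripper opens to 92 mm and grips with 3 to 60 N. Pads are 19 mm wide; open, the fingers measure 130 mm over their backs; the gripper's body (75 mm by 190 mm) begins 47 mm behind the grasp point.
Start: joints at [1.134, 0.434, 0.025, 1.573, -0.012, 1.134, -0.075], TCP at [0.205, -0.591, 0.405] pointing down, gripper open.
Joint ranges: [-2.62, 2.62], [-0.44, 2.09], [-1.27, 1.32], [0.08, 2.57], [-1.32, 4.46], [0.12, 2], [-2.74, 2.74]. Speed limits (rad/s): [2.22, 2.22, 3.01, 3.01, 3.14, 3.14, 3.14].

## Interface

Orientations are given as a rotation vector (axis times angle).
In Python, from cell import arm, get_image, search_frame, pinpoint gives the robot as it stands.
- The arm moves only by the tool arm_command, never from a script. Its argument "motion" is a list of rows, each a list of 7 numbers: the finger opening in mm, from 0 to 91.8, then the shift along the tool's x, y, z in mm, then the turn, a rotation vector about the tool's x, y, z in degrees. In form: [[fingers, x, y, z, ax, ay, az], ...]. A call has 1 to 5 rows; each row shifts and turns the commanded pose from where the row before left it, along the tool's axes as they then stand; what a row does not reach is not made up. A row lasts 1/8 s, in which the tool goes at most 62.5 mm and 10.7 degrees, less where a joint would pass 70% of its speed; a pose out of reach is approached as far as the arm can. A call with a gripper value outside its range is refused whole. The fingers move at their own pace and stop on an object; "newtons" is the grip in N (left out, the last holds). Time passes only in rows, so rows that do not move let the fingers close. It gives the time, the measured TCP pose, the force and the opening at its end, in the units of the state.
- arm.observe(): the state, without advancing time (a new reading comes with each control period).
- get_image(name): name is "scene" or "top"; returns a dict with "frame" (400x640x3 uint8, red, green, blue), "range_z" (400x640 float32, m along the optical axis (not along the pixel's ray), 0 where there is no reading), "K" (3x3 intrinsics, pixels), "origin" and "rotation" of the camera in the world. Camera axes: x right, y down, z forward; pixel columns grow to the right and rows downward; lengths in m; the calibration is good to about 2 mm. A picture is of the moment at which its call begins.
- arm.sign_off(): hands the job in, once; it reports no verdict.
Trained networks look in the newest picture that a camera, given by its name, has taken for a name from the list of things; names that differ only in an ending like _2 or _b are one class to them, and where a whole thing is asked for, a point or a joint stands for the part that bears it (a point fixed in the world has none). Each returns a list of dicts, best first, with "p" (0 to 1); they miss things now and then, are a little off and sometimes report something else, mostly with a low value. They report only what shows in the picture. A call takes as long as a camera call. They do not tell look-alikes from the thing itself.
- search_frame(camera, target): "point" ([x, y, z] in m, in world coordinates, good to about 4 mm: the middle of the surface that is visible of it).
- pinpoint(camera, target): "point" ([x, y, z] in m, in world coordinates, good to about 4 mm: a listed point, or the origin of a listed thing).
The state is a dict: "clock": time; "joints": joint angles; "dq": joint speeds; "joint_efforts": joint torques, N m; "position": TCP position; "ee_rot": TCP orientation; "force": force on the tool from outside, world axes, zero at the start; "ft_torque": the same for the moment, N m; "width": opening from 0.0 (shut) to 1.0 (fully open).
Only numpy, scipy, OpenCV 4.12 (cv2) and the standard library are available. Lean on these libraries where they do the work, as an engineer would, in place of code of your own. Each camera call takes 0.05 s, during which the arm holds its last target. There are 200 camera calls.

## Working session

There is one attempt and no reset: what is moved stays moved. The work goes in short steps, Python scripts to look and compute and a tool call to move; the robot and the scene stay as the last step left them, time stands still between calls to the robot, and variables do not carry over. Pictures are saved under pics/ and viewed, about 12 in all and at most 16, crops included, and the job is handed in when it is done.

Besides the shell and the picture viewer there is one more tool, called after "Emit:" as name([rows], argument=value, ...), one row to a line, values as JSON. arm_command: Moves the arm, as the interface text tells. Its arguments: {"type":"object","properties":{"motion":{"type":"array"},"newtons":{"type":"number"}},"required":["motion"]}

```bash
ls; mkdir -p pics; cat > h.py <<'E'
import numpy as np, cv2
from cell import arm, get_image, search_frame, pinpoint
def snap(cam, name=None, box=None, s=1):
    d=get_image(cam); f=d["frame"][:,:,::-1]
    if name:
        if box: f=f[box[1]:box[3],box[0]:box[2]]
        cv2.imwrite(f"pics/{name}.png", cv2.resize(f,None,fx=s,fy=s,interpolation=cv2.INTER_CUBIC))
    return d
def cloud(d):
    z=d["range_z"]; K=d["K"]; v,u=np.mgrid[:z.shape[0],:z.shape[1]]
    p=np.stack([(u-K[0,2])/K[0,0]*z,(v-K[1,2])/K[1,1]*z,z],-1)
    w=p@np.array(d["rotation"]).T+d["origin"]; w[z==0]=np.nan
    return w
def proj(d,p):
    c=(np.array(p)-d["origin"])@np.array(d["rotation"]); q=c@d["K"].T; return q[...,:2]/q[...,2:]
E
python3 - <<'E'
from h import *
import cell
o=arm.observe(); print({k:np.round(v,3) for k,v in o.items()})
t=snap("top","top0"); s=snap("scene","sc0")
print(np.round(t["origin"],3),np.round(t["rotation"],3),t["K"][0,0]); print(np.round(s["origin"],3))
for cam,d in(("top",t),("scene",s)):
  for n in["riser_a","collar_a","bed","spigot0","paddle","pivot","sample_disc","cleaner_jar"]:
    for r in pinpoint(cam,n): print(cam,n,np.round(r["point"],3),round(r["p"],2),np.round(proj(d,r["point"])))
E
```

```text
pics
{'clock': np.float64(0.0), 'joints': array([ 1.134,  0.435,  0.025,  1.574, -0.012,  1.134, -0.075]), 'dq': array([ 0.   ,  0.   , -0.001, -0.   , -0.   ,  0.002,  0.   ]), 'joint_efforts': array([ 1.0000e-03, -6.6785e+01,  9.8500e-01, -3.1445e+01, -6.1000e-02,
        4.3000e-02,  0.0000e+00]), 'position': array([ 0.205, -0.59 ,  0.404]), 'ee_rot': array([ 0.961,  1.35 , -0.959]), 'force': array([ 0.221, -0.584,  0.562]), 'ft_torque': array([-0.021,  0.021,  0.059]), 'width': np.float64(1.001)}
[0.29  0.035 1.106] [-2.027  2.206 -0.226] 386.84094005723955
[ 0.8   -0.532  1.003]Traceback (most recent call last):
  File "<stdin>", line 8, in <module>
  File "h.py", line 15, in proj
    c=(np.array(p)-d["origin"])@np.array(d["rotation"]); q=c@d["K"].T; return q[...,:2]/q[...,2:]
                                                           ~^~~~~~~~~
ValueError: matmul: Input operand 0 does not have enough dimensions (has 0, gufunc core with signature (n?,k),(k,m?)->(n?,m?) requires 1)
```

```bash
sed -i 's/np.array(d\["rotation"\])/RM(d["rotation"])/g; 2a from scipy.spatial.transform import Rotation as R\ndef RM(r): return R.from_rotvec(np.array(r)).as_matrix()' h.py
python3 - <<'E'
from h import *
t=snap("top","top1",s=1.25); s=snap("scene","sc1",s=1.25)
for cam,d in(("top",t),("scene",s)):
  for n in["riser_a","collar_a","bed","spigot0","paddle","pivot","sample_disc","cleaner_jar"]:
    for r in pinpoint(cam,n): print(cam,n,np.round(r["point"],3),round(r["p"],2),np.round(proj(d,r["point"])))
print(RM(arm.observe()["ee_rot"]).round(3))
E
```

```text
top riser_a [ 0.446 -0.164  0.004] 0.91 [384. 215.]
top riser_a [ 0.543 -0.333 -0.001] 0.82 [436. 179.]
top collar_a [ 0.431  0.132 -0.001] 0.8 [282. 230.]
top collar_a [0.322 0.14  0.001] 0.59 [281. 268.]
top collar_a [0.434 0.241 0.001] 0.58 [244. 232.]
top collar_a [0.424 0.007 0.   ] 0.5 [325. 228.]
top bed [ 0.655  0.017 -0.002] 0.75 [315. 152.]
top spigot0 [0.625 0.018 0.026] 0.88 [316. 159.]
top spigot0 [0.638 0.133 0.031] 0.73 [276. 157.]
top spigot0 [ 0.61  -0.095  0.028] 0.7 [355. 161.]
top paddle [0.515 0.398 0.189] 0.68 [162. 195.]
top pivot [0.644 0.405 0.1  ] 0.6 [173. 156.]
top sample_disc [ 0.461 -0.274 -0.003] 0.6 [420. 208.]
top cleaner_jar [0.321 0.31  0.002] 0.78 [221. 274.]
top cleaner_jar [0.432 0.236 0.003] 0.17 [245. 232.]
scene riser_a [0.317 0.306 0.001] 0.73 [319. 142.]
scene riser_a [ 0.448 -0.162  0.   ] 0.71 [272. 282.]
scene riser_a [ 0.386 -0.347 -0.002] 0.61 [206. 334.]
scene riser_a [ 0.653  0.018 -0.001] 0.19 [379. 261.]
scene collar_a [ 0.433  0.243 -0.004] 0.68 [343. 170.]
scene collar_a [ 0.429  0.01  -0.003] 0.68 [301. 228.]
scene collar_a [0.326 0.14  0.002] 0.59 [293. 179.]
scene collar_a [ 0.43   0.132 -0.001] 0.58 [324. 196.]
scene bed [ 0.655  0.019 -0.001] 0.86 [379. 261.]
scene spigot0 [0.624 0.02  0.028] 0.96 [370. 250.]
scene spigot0 [ 0.611 -0.091  0.028] 0.94 [345. 283.]
scene spigot0 [0.637 0.133 0.026] 0.92 [393. 219.]
scene paddle [0.518 0.395 0.191] 0.63 [398.  98.]
scene pivot [0.648 0.407 0.099] 0.9 [439. 135.]
scene sample_disc [ 0.462 -0.267  0.002] 0.6 [253. 320.]
scene cleaner_jar [ 0.321  0.308 -0.001] 0.94 [320. 142.]
scene cleaner_jar [ 0.543 -0.331  0.003] 0.6 [266. 361.]
[[-0.     0.945  0.328]
 [-0.     0.328 -0.945]
 [-1.    -0.     0.   ]]
```

View pics/top1.png

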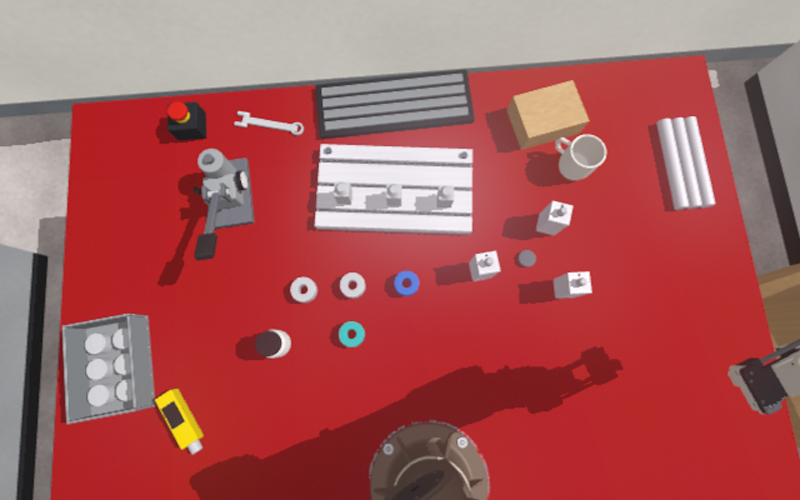

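View pics/sc1.png

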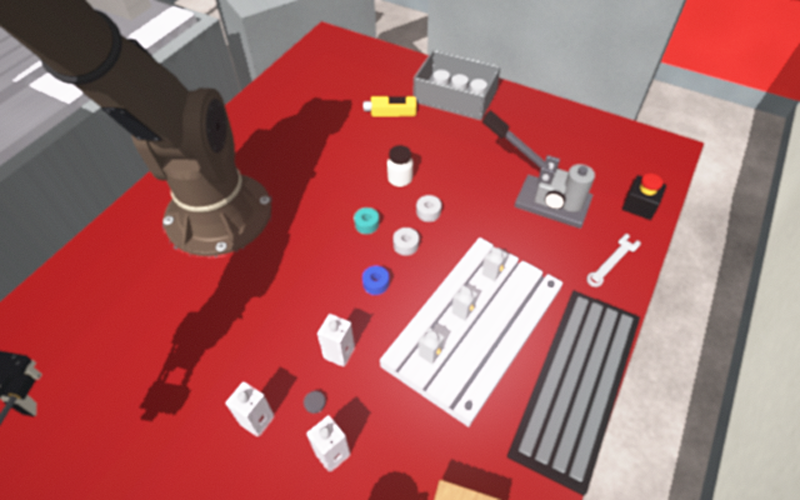

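```bash
python3 - <<'E'
from h import *
t=get_image("top"); s=get_image("scene")
a=cv2.resize(t["frame"][150:250,360:500],None,fx=5,fy=5,interpolation=cv2.INTER_CUBIC)[:,:,::-1]
b=cv2.resize(s["frame"][235:385,165:300],None,fx=3.3,fy=3.3,interpolation=cv2.INTER_CUBIC)[:,:,::-1]
cv2.imwrite("pics/ra.png",a); cv2.imwrite("pics/rb.png",b)
print(t["K"][0],s["K"][0])
R0={"r1":(.446,-.164),"r2":(.543,-.333),"r3":(.386,-.347)}
S={"s0":(.610,-.094),"s1":(.6245,.019),"s2":(.6375,.133)}
C={"c1":(.434,.242),"c2":(.431,.132)}
for cam,d in(("top",t),("scene",s)):
  w=cloud(d)
  def fit(n,c,z0,z1,r):
    m=(w[...,2]>z0)&(w[...,2]<z1)&(np.hypot(w[...,0]-c[0],w[...,1]-c[1])<r)
    p=w[m]; 
    if len(p)<6: print(cam,n,len(p));return
    q=cv2.minAreaRect((p[:,:2]*1000).astype(np.float32))
    print(cam,n,len(p),"mean",p.mean(0).round(4),"rect",np.round(q[0],1),np.round(q[1],1),round(q[2],1))
  for n,c in R0.items(): fit(n,c,.093,.107,.04); fit(n+"pin",c,.112,.13,.03)
  for n,c in S.items(): fit(n,c,.088,.098,.04);fit(n+"top",c,.0985,.115,.04)
  for n,c in C.items(): fit(n,c,.025,.036,.045)
  fit("paddle",(.515,.397),.15,.23,.05)
  fit("bed",(.655,.018),.024,.036,.3)
E
```

```text
[386.84094006   0.         319.92091337] [446.63182953   0.         317.8742221 ]
top r1 245 mean [ 0.4462 -0.1628  0.0996] rect [ 446.9 -163.6] [44.3 44.5] 4.5
top r1pin 35 mean [ 0.4464 -0.1626  0.1174] rect [ 446.9 -163.7] [14.8 15.4] 32.8
top r2 237 mean [ 0.5409 -0.3317  0.0994] rect [ 542.1 -333.2] [44.5 46.3] 70.1
top r2pin 37 mean [ 0.5409 -0.3316  0.1172] rect [ 540.9 -331.8] [16.6 15.9] 27.6
top r3 254 mean [ 0.3881 -0.3485  0.0995] rect [ 388.5 -349.8] [43.8 44.7] 0.1
top r3pin 38 mean [ 0.3882 -0.3485  0.1175] rect [ 388.7 -348.8] [15.  14.4] 34.2
top s0 88 mean [ 0.6085 -0.0933  0.0931] rect [610.5 -94. ] [30.5 33.7] 83.9
top s0top 54 mean [ 0.6098 -0.0931  0.1027] rect [610.3 -94.4] [21.7 20.2] 83.7
top s1 87 mean [0.6203 0.0203 0.0933] rect [623.3  20.6] [30.3 32.6] 85.2
top s1top 51 mean [0.624  0.0207 0.1028] rect [624.9  20.8] [20.8 21.6] 68.0
top s2 90 mean [0.6359 0.1344 0.0932] rect [637.8 135. ] [30.9 34.8] 87.1
top s2top 54 mean [0.6371 0.1349 0.1023] rect [638.1 135.7] [21.9 21.2] 68.8
top c1 262 mean [0.4327 0.2413 0.0297] rect [432.5 241.5] [54.3 52.6] 41.0

[... 816 characters left out ...]
0top 79 mean [ 0.6105 -0.0973  0.103 ] rect [610.3 -96.4] [23.9 19.9] 56.5
scene s1 99 mean [0.6244 0.0143 0.0927] rect [622.9  19.1] [35.1 33.7] 83.4
scene s1top 69 mean [0.6238 0.0168 0.1023] rect [623.4  16.1] [22.3 23.4] 11.1
scene s2 90 mean [0.6388 0.1271 0.0928] rect [637.  131.8] [34.  34.3] 84.3
scene s2top 61 mean [0.6377 0.1307 0.1029] rect [637.4 131.4] [23. 23.] 85.2
scene c1 202 mean [0.4329 0.2382 0.0291] rect [433.3 238.3] [53.8 54.8] 84.8
scene c2 228 mean [0.4338 0.1281 0.0292] rect [432.9 128. ] [55.2 53.1] 65.0
scene paddle 332 mean [0.5205 0.3899 0.1838] rect [524.  394.1] [79.9 39.2] 3.2
scene bed 10130 mean [ 0.6776 -0.0007  0.0291] rect [664.4  33.7] [528.5 432.1] 1.7
```

View pics/ra.png

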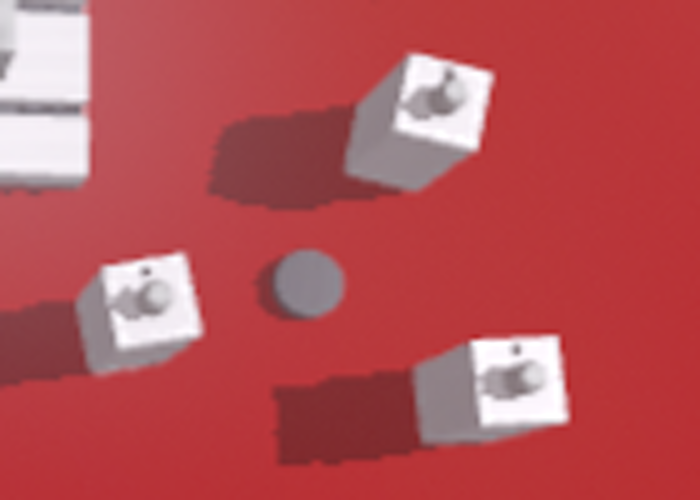

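View pics/rb.png

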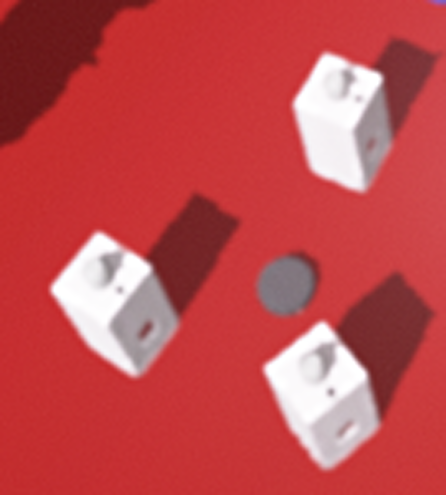

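```bash
cat >> h.py <<'E'
def goto(x,y,ztip,head=-96.9):
    "prints remaining move in tool axes (mm, deg) for tip height ztip"
    o=arm.observe(); M=RM(o["ee_rot"]); p=np.array(o["position"]); 
    h=np.degrees(np.arctan2(M[1,2],M[0,2])); turn=(head-h+180)%360-180
    tip=p+M[:,0]*.178
    c,s=np.cos(np.radians(head)),np.sin(np.radians(head)); A=np.array([[0,0,-1],[-s,c,0],[c,s,0]])
    print("clock",round(o["clock"],2),"tip",(tip*1e3).round(1),"head",round(h,1),"tilt",np.degrees(np.arccos(-M[2,0])).round(2),"F",np.round(o["force"],1),"w",round(o["width"]*91.8,1))
    print("  move(x,y,z after turn)",(A@(np.array([x,y,ztip])-tip)*1e3).round(1),"ax",-turn.round(2))
E
echo ok
```

```text
ok
```

Emit:
arm_command([
  [0,0,20,0,8.7,0,0],
  [0,0,40,0,8.7,0,0],
  [0,0,40,0,8.6,0,0],
  [0,0,40,0,0,0,0],
  [0,0,40,0,0,0,0],
], newtons=20)

```text
clock: 1.78
position: [0.3838, -0.585, 0.4048]
ee_rot: [1.297, 1.15, -1.297]
force: [0.1, -1.1, 0.3]
width: 0.506
```

Emit:
arm_command([
  [0,0,0,-60,0,0,0],
  [0,0,0,-60,0,0,0],
  [0,0,0,-60,0,0,0],
  [0,0,0,-60,0,0,0],
  [0,0,0,-60,0,0,0],
])

```text
clock: 2.4
position: [0.4184, -0.2853, 0.405]
ee_rot: [1.297, 1.149, -1.297]
force: [1.8, 0.1, -0.1]
width: 0.009
```

Emit:
arm_command([
  [0,0,0,-60,0,0,0],
  [0,0,0,-60,0,0,0],
  [0,0,0,-60,0,0,0],
  [0,0,0,-60,0,0,0],
  [0,0,0,-60,0,0,0],
])

```text
clock: 3.02
position: [0.4542, 0.0124, 0.4051]
ee_rot: [1.298, 1.149, -1.296]
force: [1.7, -0.2, 0.4]
width: 0.003
```

Emit:
arm_command([
  [0,0,0,-60,0,0,0],
  [0,0,0,-60,0,0,0],
  [0,0,0,-60,0,0,0],
  [0,0,0,-60,0,0,0],
  [0,0,0,0,0,0,0],
])

```text
clock: 3.65
position: [0.4821, 0.254, 0.4046]
ee_rot: [1.294, 1.156, -1.291]
force: [-0.2, 0.5, 0.6]
width: 0.005
```

```bash
python3 -c "
from h import *
goto(.503,.394,.225)"
```

```text
clock 3.65 tip [482.  254.5 226.6] head -96.5 tilt 0.17 F [-0.2  0.5  0.6] w 0.4
  move(x,y,z after turn) [   1.6    4.1 -141. ] ax 0.44
```

Emit:
arm_command([
  [0,0,4,-47,0,0,0],
  [0,0,0,-47,0,0,0],
  [0,0,0,-47,0,0,0],
  [0,0,0,0,0,0,0],
  [0,20,0,0,0,0,0],
])

```text
clock: 4.28
position: [0.5045, 0.3878, 0.3856]
ee_rot: [1.299, 1.149, -1.295]
force: [0.3, -0.2, -0.7]
width: 0.006
```

Emit:
arm_command([
  [0,30,0,0,0,0,0],
  [0,30,0,0,0,0,0],
  [0,30,0,0,0,0,0],
  [0,20,0,0,0,0,0],
  [0,8,0,0,0,0,0],
])

```text
clock: 4.9
position: [0.5036, 0.3871, 0.2668]
ee_rot: [1.297, 1.15, -1.298]
force: [-4.0, -0.4, 11.7]
width: 0.003
```

```bash
python3 - <<'E'
from h import *
goto(.503,.394,.085)
snap("scene","lev",(360,60,480,180),4)
E
```

```text
clock 4.9 tip [503.5 387.   88.8] head -96.9 tilt 0.05 F [-4.  -0.4 11.7] w 0.3
  move(x,y,z after turn) [ 3.8 -1.3 -6.8] ax -0.02
```

View pics/lev.png

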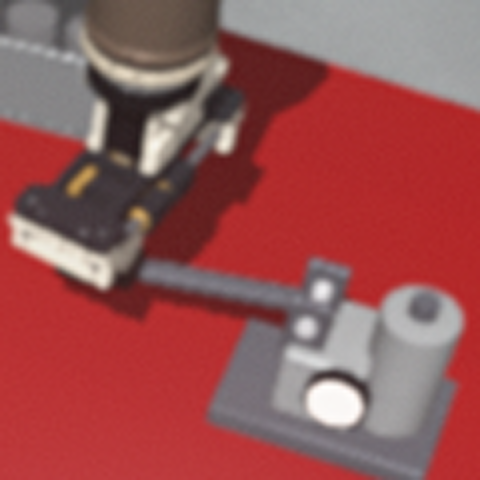

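Emit:
arm_command([
  [0,3,0,0,0,0,0],
  [0,0,0,0,0,0,0],
])

```text
clock: 5.2
position: [0.5037, 0.3871, 0.2647]
ee_rot: [1.297, 1.15, -1.298]
force: [-4.4, -0.5, 9.8]
width: 0.006
```

Emit:
arm_command([
  [0,3,0,0,0,0,0],
  [0,0,0,0,0,0,0],
])

```text
clock: 5.45
position: [0.5039, 0.3871, 0.2619]
ee_rot: [1.298, 1.149, -1.298]
force: [-6.1, -0.7, 10.2]
width: 0.007
```

Emit:
arm_command([
  [0,2,0,0,0,0,0],
  [0,0,0,0,0,0,0],
])

```text
clock: 5.7
position: [0.5041, 0.3871, 0.26]
ee_rot: [1.298, 1.149, -1.297]
force: [-4.6, -1.0, 10.6]
width: 0.007
```

Emit:
arm_command([
  [0,3,0,0,0,0,0],
  [0,0,0,0,0,0,0],
])

```text
clock: 5.95
position: [0.5042, 0.3871, 0.2582]
ee_rot: [1.299, 1.149, -1.297]
force: [-5.5, -2.5, 19.1]
width: 0.006
```

Emit:
arm_command([
  [0,3,0,0,0,0,0],
  [0,0,0,0,0,0,0],
])

```text
clock: 6.2
position: [0.5041, 0.3872, 0.2576]
ee_rot: [1.3, 1.148, -1.296]
force: [-12.6, -7.8, 42.7]
width: 0.008
```

Emit:
arm_command([
  [0,2,0,0,0,0,0],
  [0,0,0,0,0,0,0],
])

```text
clock: 6.45
position: [0.504, 0.3872, 0.2573]
ee_rot: [1.301, 1.148, -1.295]
force: [-16.5, -13.2, 56.9]
width: 0.008
```

Emit:
arm_command([
  [0,-20,0,0,0,0,0],
  [0,-40,0,0,0,0,0],
  [0,-40,0,0,0,0,0],
  [0,-40,0,0,0,0,0],
  [0,0,0,0,0,0,0],
])

```text
clock: 7.08
position: [0.5051, 0.3872, 0.3947]
ee_rot: [1.304, 1.148, -1.293]
force: [0.0, 0.2, -0.3]
width: 0.005
```

Emit:
arm_command([
  [0,0,0,0,0,0,0],
  [0,0,0,0,0,0,0],
  [0,30,0,0,0,0,0],
  [0,30,0,0,0,0,0],
  [0,30,0,0,0,0,0],
])

```text
clock: 7.7
position: [0.5031, 0.3886, 0.2999]
ee_rot: [1.296, 1.151, -1.298]
force: [-4.4, -1.1, 10.8]
width: 0.004
```

Emit:
arm_command([
  [0,30,0,0,0,0,0],
  [0,10,0,0,0,0,0],
  [0,5,0,0,0,0,0],
  [0,0,0,0,0,0,0],
  [0,0,0,0,0,0,0],
])

```text
clock: 8.32
position: [0.5033, 0.3885, 0.2578]
ee_rot: [1.297, 1.15, -1.297]
force: [-7.7, -5.8, 28.1]
width: 0.004
```

Emit:
arm_command([
  [0,-20,0,0,0,0,0],
  [0,-40,0,0,0,0,0],
  [0,-40,0,0,0,0,0],
  [0,-35,0,0,0,0,0],
  [0,0,0,0,0,0,0],
])

```text
clock: 8.95
position: [0.5043, 0.3887, 0.3929]
ee_rot: [1.301, 1.15, -1.294]
force: [0.0, 0.0, -0.9]
width: 0.005
```

Emit:
arm_command([
  [0,0,0,0,0,0,0],
  [0,0,0,0,0,0,0],
  [0,0,0,0,0,0,0],
])

```text
clock: 9.32
position: [0.5037, 0.3882, 0.3895]
ee_rot: [1.295, 1.15, -1.299]
force: [-0.2, 0.4, -0.2]
width: 0.005
```

```bash
python3 - <<'E'
from h import *
goto(.503,.394,.085)
for c in("top","scene"):
  w=cloud(snap(c)); 
  for z in (.15,): 
    m=(w[...,2]>.10)&(w[...,2]<.225)&(abs(w[...,0]-.51)<.04)&(abs(w[...,1]-.397)<.016); print(c,m.sum(),np.nanmean(w[m],0),np.nanmax(w[m],0))
  print([ (np.round(r["point"],3),round(r["p"],2)) for r in pinpoint(c,"paddle")])
E
```

```text
clock 9.32 tip [503.4 388.  211.5] head -96.9 tilt 0.12 F [-0.2  0.4 -0.2] w 0.5
  move(x,y,z after turn) [126.5  -1.2  -5.9] ax 0.03<stdin>:6: RuntimeWarning: Mean of empty slice
Traceback (most recent call last):
ValueError: zero-size array to reduction operation fmax which has no identity
```

Emit:
arm_command([
  [0,33,0,0,0,0,0],
  [0,35,0,0,0,0,0],
  [0,35,0,0,0,0,0],
  [0,20,0,0,0,0,0],
  [0,10,0,0,0,0,0],
])

```text
clock: 10.0
position: [0.5038, 0.3892, 0.2578]
ee_rot: [1.298, 1.151, -1.296]
force: [-7.2, -3.6, 45.3]
width: 0.007
```

Emit:
arm_command([
  [0,2,0,0,0,0,0],
  [0,0,0,0,0,0,0],
  [0,-35,0,0,0,0,0],
  [0,-50,0,0,0,0,0],
  [0,-55,0,0,0,0,0],
])

```text
clock: 10.62
position: [0.5046, 0.3881, 0.3974]
ee_rot: [1.299, 1.149, -1.296]
force: [0.5, 0.3, 0.3]
width: 0.004
```

```bash
python3 - <<'E'
from h import *
goto(.503,.394,.085)
for c in("top","scene"):
  snap(c,"lev2" if c=="scene" else None,(360,60,480,180),4)
  print(c,[ (np.round(r["point"],3),round(r["p"],2)) for r in pinpoint(c,"paddle")])
goto(.503,.394,.085)
E
```

```text
clock 10.62 tip [504.9 388.2 219.4] head -96.9 tilt 0.08 F [0.5 0.3 0.3] w 0.3
  move(x,y,z after turn) [134.4  -2.6  -5.6] ax -0.02
top [(array([ 0.435,  0.133, -0.002]), 0.68)]
scene [(array([0.518, 0.397, 0.192]), 0.69), (array([0.641, 0.134, 0.025]), 0.22)]
clock 10.82 tip [504.2 388.7 218.6] head -96.9 tilt 0.12 F [-0.5 -0.2 -0.5] w 0.7
  move(x,y,z after turn) [133.6  -1.8  -5.1] ax 0.02
```

View pics/lev2.png

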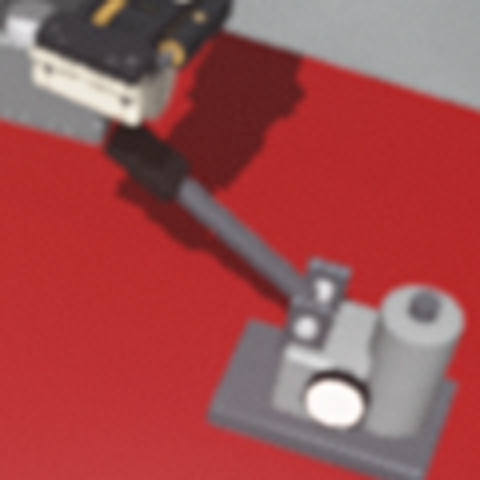

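Emit:
arm_command([
  [85,-10,0,0,0,0,0],
  [85,0,0,50,0,0,0],
  [85,0,0,60,0,0,0],
  [85,0,0,60,0,0,0],
  [85,0,0,60,0,0,0],
])

```text
clock: 11.45
position: [0.4757, 0.158, 0.4048]
ee_rot: [1.296, 1.151, -1.299]
force: [1.0, 0.2, 0.4]
width: 0.5
```

Emit:
arm_command([
  [85,0,0,60,0,0,0],
  [85,0,0,60,0,0,0],
  [85,0,0,60,0,0,0],
  [85,0,0,60,0,0,0],
  [85,0,0,60,0,0,0],
])

```text
clock: 12.08
position: [0.4396, -0.1396, 0.4052]
ee_rot: [1.296, 1.151, -1.298]
force: [1.1, -0.2, 0.2]
width: 0.922
```

Emit:
arm_command([
  [85,0,9,26,0,0,0],
  [85,0,0,0,-5.4,0,0],
  [85,0,0,0,-5.3,0,0],
  [85,0,0,0,0,0,0],
  [85,0,0,0,0,0,0],
])

```text
clock: 12.7
position: [0.4461, -0.1646, 0.4053]
ee_rot: [1.161, 1.24, -1.162]
force: [0.6, -0.3, 0.1]
width: 0.931
```

```bash
python3 -c "
from h import *
goto(.4467,-.1646,.066,-86.2)"
```

```text
clock 12.7 tip [ 445.9 -164.6  227.3] head -86.3 tilt 0.06 F [ 0.6 -0.3  0.1] w 85.4
  move(x,y,z after turn) [1.613e+02 8.000e-01 1.000e-01] ax -0.09
```

Descend, grip, lift.

Emit:
arm_command([
  [85,50,1,0,0,0,0],
  [85,50,0,0,0,0,0],
  [85,45,0,0,0,0,0],
  [85,16,0,0,0,0,0],
  [85,0,0,0,0,0,0],
])

```text
clock: 13.32
position: [0.4468, -0.1644, 0.2436]
ee_rot: [1.16, 1.242, -1.162]
force: [-0.6, -0.5, -0.1]
width: 0.927
```

Emit:
arm_command([
  [35,0,0,0,0,0,0],
  [35,0,0,0,0,0,0],
  [35,0,0,0,0,0,0],
  [35,0,0,0,0,0,0],
  [35,0,0,0,0,0,0],
], newtons=45)

```text
clock: 13.95
position: [0.4472, -0.1647, 0.2449]
ee_rot: [1.16, 1.24, -1.16]
force: [0.3, 0.1, 2.0]
width: 0.473
```

Emit:
arm_command([
  [35,-20,0,0,0,0,0],
  [35,-40,0,0,0,0,0],
  [35,-50,0,0,0,0,0],
  [35,-60,0,0,0,0,0],
  [35,0,0,0,0,0,0],
])

```text
clock: 14.58
position: [0.4482, -0.1649, 0.4188]
ee_rot: [1.162, 1.232, -1.156]
force: [0.3, -0.8, -2.4]
width: 0.476
```

```bash
python3 -c "
from h import *
goto(.6377,.1332,.236)"
```

```text
clock 14.57 tip [ 449.6 -165.3  240.8] head -86.2 tilt 0.46 F [ 0.3 -0.8 -2.4] w 43.7
  move(x,y,z after turn) [   4.8  150.9 -318.9] ax 10.71
```

Emit:
arm_command([
  [35,0,0,0,5.4,0,0],
  [35,0,0,0,5.3,0,0],
  [35,0,25,-50,0,0,0],
  [35,0,25,-54,0,0,0],
  [35,0,25,-54,0,0,0],
])

```text
clock: 15.2
position: [0.5409, -0.0155, 0.4132]
ee_rot: [1.296, 1.151, -1.299]
force: [1.4, -0.2, -2.2]
width: 0.476
```

Emit:
arm_command([
  [35,0,25,-54,0,0,0],
  [35,0,25,-54,0,0,0],
  [35,0,25,-53,0,0,0],
  [35,0,0,0,0,0,0],
  [35,0,0,0,0,0,0],
])

```text
clock: 15.82
position: [0.634, 0.1339, 0.4127]
ee_rot: [1.294, 1.151, -1.3]
force: [0.3, -0.9, -2.6]
width: 0.476
```

```bash
python3 - <<'E'
from h import *
goto(.6377,.1332,.175)
for c in("top","scene"):
  d=snap(c,"over_"+c,(340,130,460,260) if c=="scene" else (230,90,330,190),4)
  w=cloud(d); 
  for z0,z1,t in((.255,.29,"cap"),(.27,.3,"pin")):
    m=(w[...,2]>z0)&(w[...,2]<z1)&(np.hypot(w[...,0]-.6377,w[...,1]-.1332)<.05); p=w[m]
    if len(p)>5: print(c,t,len(p),p.mean(0).round(4))
E
```

```text
clock 15.82 tip [633.5 133.6 234.7] head -96.9 tilt 0.19 F [ 0.3 -0.9 -2.6] w 43.7
  move(x,y,z after turn) [59.7  4.2 -0.1] ax 0.04
scene cap 41 [0.6428 0.1403 0.2737]
scene pin 26 [0.6388 0.1573 0.2802]
```

View pics/over_scene.png

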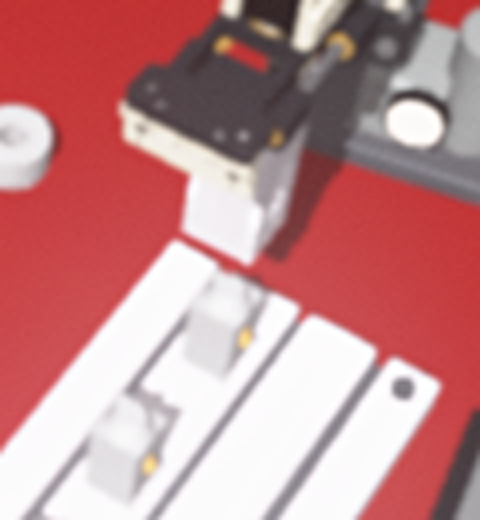

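Emit:
arm_command([
  [35,30,4,0,0,0,0],
  [35,25,0,0,0,0,0],
  [35,8,0,0,0,0,0],
  [35,5,0,0,0,0,0],
  [35,0,0,0,0,0,0],
], newtons=55)

```text
clock: 16.55
position: [0.6384, 0.1334, 0.3473]
ee_rot: [1.298, 1.149, -1.297]
force: [0.1, 0.5, -1.9]
width: 0.479
```

Emit:
arm_command([
  [35,5,0,0,0,0,0],
  [35,5,0,0,0,0,0],
  [35,0,0,0,0,0,0],
])

```text
clock: 16.92
position: [0.6382, 0.1335, 0.3362]
ee_rot: [1.296, 1.15, -1.298]
force: [0.2, 0.0, -2.3]
width: 0.475
```

```bash
python3 -c "
from h import *
goto(.6377,.1332,.096)"
```

```text
clock 16.93 tip [638.  133.5 158.2] head -96.9 tilt 0.05 F [ 0.2  0.  -2.3] w 43.6
  move(x,y,z after turn) [62.2 -0.3  0.3] ax 0.02
```

Emit:
arm_command([
  [35,6,0,0,0,0,0],
  [35,6,0,0,0,0,0],
  [35,0,0,0,0,0,0],
])

```text
clock: 17.3
position: [0.6381, 0.1335, 0.3239]
ee_rot: [1.296, 1.151, -1.298]
force: [-0.3, -0.0, -2.5]
width: 0.477
```

Emit:
arm_command([
  [35,5,0,0,0,0,0],
  [35,5,0,0,0,0,0],
  [35,0,0,0,0,0,0],
])

```text
clock: 17.68
position: [0.6381, 0.1335, 0.3141]
ee_rot: [1.296, 1.15, -1.298]
force: [0.4, -0.1, -2.6]
width: 0.475
```

Emit:
arm_command([
  [35,6,0,0,0,0,0],
  [35,6,0,0,0,0,0],
  [35,0,0,0,0,0,0],
])

```text
clock: 18.05
position: [0.6388, 0.1334, 0.3024]
ee_rot: [1.298, 1.149, -1.296]
force: [4.8, -0.1, -3.2]
width: 0.479
```

Emit:
arm_command([
  [35,7,0,0,0,0,0],
  [35,7,0,0,0,0,0],
  [35,0,0,0,0,0,0],
])

```text
clock: 18.42
position: [0.6381, 0.1334, 0.2875]
ee_rot: [1.296, 1.151, -1.298]
force: [4.2, 0.5, -4.7]
width: 0.483
```

Emit:
arm_command([
  [35,6,0,0,0,0,0],
  [35,5,0,0,0,0,0],
  [35,0,0,0,0,0,0],
])

```text
clock: 18.8
position: [0.6376, 0.1336, 0.2767]
ee_rot: [1.295, 1.151, -1.299]
force: [1.4, -0.7, -3.4]
width: 0.477
```

Emit:
arm_command([
  [35,3,0,0,0,0,0],
  [35,1,0,0,0,0,0],
  [35,0,0,0,0,0,0],
])

```text
clock: 19.18
position: [0.6377, 0.1338, 0.2749]
ee_rot: [1.296, 1.151, -1.298]
force: [-4.2, -0.1, 10.5]
width: 0.477
```

Emit:
arm_command([
  [35,2,0,0,0,0,0],
  [35,0,0,0,0,0,0],
])

```text
clock: 19.42
position: [0.6379, 0.134, 0.2746]
ee_rot: [1.297, 1.15, -1.296]
force: [-7.2, -2.1, 22.7]
width: 0.475
```

Emit:
arm_command([
  [35,-4,0,0,0,0,0],
  [80,0,0,0,0,0,0],
  [80,0,0,0,0,0,0],
  [80,0,0,0,0,0,0],
  [80,-20,0,0,0,0,0],
])

```text
clock: 20.05
position: [0.6377, 0.1334, 0.2942]
ee_rot: [1.295, 1.152, -1.3]
force: [0.0, 0.0, -0.0]
width: 0.849
```

Emit:
arm_command([
  [80,-40,0,0,0,0,0],
  [80,-50,0,0,0,0,0],
  [80,-22,0,0,0,0,0],
  [80,0,-21,50,0,0,0],
  [80,0,-21,57,0,0,0],
])

```text
clock: 20.68
position: [0.5832, 0.0322, 0.4077]
ee_rot: [1.296, 1.151, -1.295]
force: [1.2, -1.6, 0.2]
width: 0.872
```

Emit:
arm_command([
  [80,0,-21,57,0,0,0],
  [80,0,-21,57,0,0,0],
  [80,0,-21,57,0,0,0],
  [80,0,-21,57,0,0,0],
  [80,0,-21,57,0,0,0],
])

```text
clock: 21.3
position: [0.4442, -0.2396, 0.4079]
ee_rot: [1.297, 1.15, -1.297]
force: [2.1, -1.2, -0.4]
width: 0.872
```

Emit:
arm_command([
  [80,0,-21,57,0,0,0],
  [80,0,-22,57,0,0,0],
  [80,0,0,0,-5.9,0,0],
  [80,0,0,0,0,0,0],
  [80,0,0,0,0,0,0],
])

```text
clock: 21.92
position: [0.3896, -0.3453, 0.4077]
ee_rot: [1.223, 1.201, -1.222]
force: [0.2, 0.7, -0.8]
width: 0.872
```

```bash
python3 - <<'E'
from h import *
goto(.3882,-.3506,.066,-91)
for c in("top","scene"):
  d=snap(c,"s2_"+c,(350,160,450,280),4) if c=="scene" else snap(c)
  w=cloud(d)
  m=(w[...,2]>.124)&(w[...,2]<.137)&(np.hypot(w[...,0]-.638,w[...,1]-.134)<.04); p=w[m]; print(c,len(p),p.mean(0).round(4),np.round(cv2.minAreaRect((p[:,:2]*1000).astype(np.float32))[0],1))
E
```

```text
clock 21.93 tip [ 389.6 -345.2  229.7] head -91.0 tilt 0.02 F [ 0.2  0.7 -0.8] w 80.1
  move(x,y,z after turn) [163.7  -1.3   5.4] ax -0.01
top 234 [0.6353 0.1335 0.1294] [637.1 134.1]
scene 246 [0.6368 0.1288 0.1294] [635.6 131.4]
```

View pics/s2_scene.png

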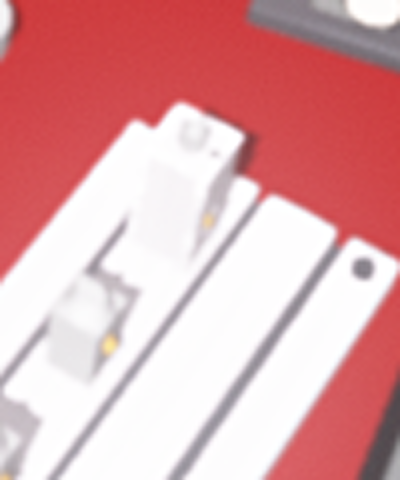

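Emit:
arm_command([
  [80,50,-1,5,0,0,0],
  [80,50,0,0,0,0,0],
  [80,47,0,0,0,0,0],
  [80,16,0,0,0,0,0],
  [80,0,0,0,0,0,0],
])

```text
clock: 22.65
position: [0.3883, -0.3507, 0.2446]
ee_rot: [1.222, 1.203, -1.222]
force: [0.3, -0.2, 0.6]
width: 0.872
```

Emit:
arm_command([
  [35,0,0,0,0,0,0],
  [35,0,0,0,0,0,0],
  [35,0,0,0,0,0,0],
  [35,0,0,0,0,0,0],
  [35,0,0,0,0,0,0],
])

```text
clock: 23.28
position: [0.3881, -0.3511, 0.2451]
ee_rot: [1.222, 1.2, -1.222]
force: [-0.2, -0.0, 3.5]
width: 0.472
```

```bash
python3 -c "
from h import *
goto(.3882,-.3506,.066,-91)"
```

```text
clock 23.27 tip [ 388.2 -351.1   67.1] head -91.0 tilt 0.04 F [-0.2 -0.   3.5] w 43.3
  move(x,y,z after turn) [ 1.1  0.  -0.5] ax 0.02
```

Emit:
arm_command([
  [35,-20,0,0,0,0,0],
  [35,-40,0,0,0,0,0],
  [35,-50,0,0,0,0,0],
  [35,-60,0,0,5.9,0,0],
  [35,0,0,0,0,0,0],
])

```text
clock: 23.9
position: [0.3888, -0.3517, 0.419]
ee_rot: [1.298, 1.141, -1.295]
force: [0.4, -0.6, -2.7]
width: 0.477
```

```bash
python3 -c "
from h import *
goto(.6241,.0190,.236)"
```

```text
clock 23.9 tip [ 390.  -352.5  241.1] head -97.0 tilt 0.47 F [ 0.4 -0.6 -2.7] w 43.8
  move(x,y,z after turn) [   5.1  187.8 -397. ] ax -0.05
```

Emit:
arm_command([
  [35,0,23,-48,0,0,0],
  [35,0,23,-50,0,0,0],
  [35,0,23,-50,0,0,0],
  [35,0,23,-50,0,0,0],
  [35,0,24,-50,0,0,0],
])

```text
clock: 24.52
position: [0.5331, -0.1171, 0.4132]
ee_rot: [1.296, 1.152, -1.298]
force: [1.0, -0.3, -2.9]
width: 0.481
```

Emit:
arm_command([
  [35,0,24,-50,0,0,0],
  [35,0,24,-50,0,0,0],
  [35,0,24,-49,0,0,0],
  [35,0,0,0,0,0,0],
  [35,0,0,0,0,0,0],
])

```text
clock: 25.15
position: [0.6218, 0.0203, 0.413]
ee_rot: [1.294, 1.152, -1.299]
force: [0.1, -0.1, -2.8]
width: 0.476
```

```bash
python3 -c "
from h import *
goto(.6243,.0193,.16)"
```

```text
clock 25.15 tip [621.3  20.2 235. ] head -96.8 tilt 0.17 F [ 0.1 -0.1 -2.8] w 43.7
  move(x,y,z after turn) [75.   3.1  0.5] ax 0.06
```

Emit:
arm_command([
  [35,25,3,0.5,0,0,0],
  [35,25,0,0,0,0,0],
  [35,10,0,0,0,0,0],
  [35,6,0,0,0,0,0],
  [35,6,0,0,0,0,0],
])

```text
clock: 25.78
position: [0.6253, 0.0194, 0.3432]
ee_rot: [1.298, 1.149, -1.297]
force: [-0.3, -0.5, -2.0]
width: 0.475
```

Emit:
arm_command([
  [35,6,0,0,0,0,0],
  [35,6,0,0,0,0,0],
  [35,6,0,0,0,0,0],
  [35,4,0,0,0,0,0],
  [35,0,0,0,0,0,0],
])

```text
clock: 26.4
position: [0.625, 0.0198, 0.3203]
ee_rot: [1.297, 1.15, -1.298]
force: [-0.2, -0.1, -3.0]
width: 0.476
```

Emit:
arm_command([
  [35,6,0,0,0,0,0],
  [35,7,0,0,0,0,0],
  [35,7,0,0,0,0,0],
  [35,7,0,0,0,0,0],
  [35,0,0,0,0,0,0],
])

```text
clock: 27.02
position: [0.6252, 0.0196, 0.2928]
ee_rot: [1.297, 1.15, -1.297]
force: [2.7, -0.5, -4.3]
width: 0.478
```

Emit:
arm_command([
  [35,6,0,0,0,0,0],
  [35,4,0,0,0,0,0],
  [35,4,0,0,0,0,0],
  [35,2,0,0,0,0,0],
  [35,0,0,0,0,0,0],
])

```text
clock: 27.65
position: [0.6248, 0.0197, 0.2772]
ee_rot: [1.296, 1.151, -1.298]
force: [0.4, -0.2, -2.2]
width: 0.477
```

Emit:
arm_command([
  [35,3,0,0,0,0,0],
  [35,1,0,0,0,0,0],
  [35,0,0,0,0,0,0],
])

```text
clock: 28.02
position: [0.6252, 0.0198, 0.275]
ee_rot: [1.298, 1.149, -1.296]
force: [-4.5, 0.4, 9.7]
width: 0.479
```

Emit:
arm_command([
  [35,2,0,0,0,0,0],
  [35,0,0,0,0,0,0],
])

```text
clock: 28.28
position: [0.6252, 0.02, 0.2748]
ee_rot: [1.298, 1.149, -1.296]
force: [-9.6, -1.0, 25.1]
width: 0.477
```

Emit:
arm_command([
  [35,-4,0,0,0,0,0],
  [80,0,0,0,0,0,0],
  [80,0,0,0,0,0,0],
  [80,0,0,0,0,0,0],
  [80,-20,0,0,0,0,0],
])

```text
clock: 28.9
position: [0.6245, 0.0197, 0.2943]
ee_rot: [1.295, 1.152, -1.3]
force: [0.5, 0.5, 0.9]
width: 0.848
```

Emit:
arm_command([
  [80,-40,0,0,0,0,0],
  [80,-50,0,0,0,0,0],
  [80,-22,0,0,0,0,0],
  [80,0,-6,50,0,0,0],
  [80,0,-7,60,0,0,0],
])

```text
clock: 29.52
position: [0.599, -0.0877, 0.408]
ee_rot: [1.296, 1.151, -1.294]
force: [1.0, -0.3, -0.9]
width: 0.874
```

Emit:
arm_command([
  [80,0,-7,60,0,0,0],
  [80,0,-7,60,0,0,0],
  [80,0,-7,60,0,0,0],
  [80,0,-6,60,0,0,0],
  [80,0,0,12,0,0,0],
])

```text
clock: 30.15
position: [0.5396, -0.3402, 0.4073]
ee_rot: [1.3, 1.145, -1.305]
force: [0.4, 0.5, -0.5]
width: 0.869
```

Emit:
arm_command([
  [80,0,0,0,6.6,0,0],
  [80,0,0,0,6.5,0,0],
  [80,0,0,0,0,0,0],
  [80,0,0,0,0,0,0],
])

```text
clock: 30.65
position: [0.5423, -0.3342, 0.4076]
ee_rot: [1.459, 1.026, -1.459]
force: [0.1, 0.1, -0.3]
width: 0.875
```

```bash
python3 -c "
from h import *
goto(.5418,-.3340,.066,-110)"
```

```text
clock 30.65 tip [ 542.3 -334.2  229.6] head -109.8 tilt 0.01 F [ 0.1  0.1 -0.3] w 80.3
  move(x,y,z after turn) [163.6  -0.6  -0. ] ax 0.21
```

Emit:
arm_command([
  [80,50,-0.5,0,0,0,0],
  [80,50,0,0,0,0,0],
  [80,47,0,0,0,0,0],
  [80,16,0,0,0,0,0],
  [80,0,0,0,0,0,0],
])

```text
clock: 31.28
position: [0.5417, -0.3346, 0.2445]
ee_rot: [1.46, 1.025, -1.461]
force: [-0.6, -0.3, 0.6]
width: 0.873
```

Emit:
arm_command([
  [35,0,0,0,0,0,0],
  [35,0,0,0,0,0,0],
  [35,0,0,0,0,0,0],
  [35,0,0,0,0,0,0],
  [35,0,0,0,0,0,0],
])

```text
clock: 31.9
position: [0.5417, -0.3347, 0.2451]
ee_rot: [1.461, 1.023, -1.461]
force: [0.1, 0.5, 3.9]
width: 0.477
```

```bash
python3 -c "
from h import *
goto(.5418,-.3340,.066,-110)"
```

```text
clock 31.9 tip [ 541.8 -334.8   67.1] head -110.0 tilt 0.04 F [0.1 0.5 3.9] w 43.8
  move(x,y,z after turn) [ 1.1 -0.2 -0.7] ax 0.02
```

Emit:
arm_command([
  [35,-20,0,0,0,0,0],
  [35,-40,0,0,0,0,0],
  [35,-50,0,0,0,0,0],
  [35,-60,0,0,-6.6,0,0],
  [35,0,0,0,-6.5,0,0],
])

```text
clock: 32.52
position: [0.5425, -0.3351, 0.4201]
ee_rot: [1.295, 1.143, -1.29]
force: [-0.1, -0.2, -3.1]
width: 0.477
```

```bash
python3 -c "
from h import *
goto(.6108,-.0946,.236)"
```

```text
clock 32.52 tip [ 543.9 -335.8  242.1] head -96.7 tilt 0.5 F [-0.1 -0.2 -3.1] w 43.8
  move(x,y,z after turn) [   6.1   37.5 -247.5] ax 0.23
```

Emit:
arm_command([
  [35,0,8,-50,0,0,0],
  [35,0,8,-50,0,0,0],
  [35,0,8,-50,0,0,0],
  [35,0,8,-50,0,0,0],
  [35,0,7,-47,0,0,0],
])

```text
clock: 33.15
position: [0.6099, -0.0923, 0.4143]
ee_rot: [1.297, 1.151, -1.297]
force: [0.3, -0.9, -3.0]
width: 0.479
```

Emit:
arm_command([
  [35,0,0,0,0,0,0],
  [35,0,0,0,0,0,0],
])

```text
clock: 33.4
position: [0.6096, -0.0944, 0.4142]
ee_rot: [1.296, 1.15, -1.298]
force: [-0.7, -0.9, -1.2]
width: 0.476
```

```bash
python3 -c "
from h import *
goto(.6112,-.0946,.16)"
```

```text
clock 33.4 tip [609.4 -94.5 236.2] head -96.9 tilt 0.07 F [-0.7 -0.9 -1.2] w 43.7
  move(x,y,z after turn) [76.2  1.8 -0.1] ax 0.03
```

Emit:
arm_command([
  [35,25,2,0,0,0,0],
  [35,25,0,0,0,0,0],
  [35,11,0,0,0,0,0],
  [35,6,0,0,0,0,0],
  [35,6,0,0,0,0,0],
])

```text
clock: 34.02
position: [0.6121, -0.0947, 0.3422]
ee_rot: [1.298, 1.149, -1.297]
force: [0.4, 0.1, -2.9]
width: 0.477
```

Emit:
arm_command([
  [35,6,0,0,0,0,0],
  [35,6,0,0,0,0,0],
  [35,6,0,0,0,0,0],
  [35,4,0,0,0,0,0],
  [35,0,0,0,0,0,0],
])

```text
clock: 34.65
position: [0.6118, -0.0943, 0.3194]
ee_rot: [1.297, 1.15, -1.298]
force: [0.5, -1.1, -2.4]
width: 0.479
```

Emit:
arm_command([
  [35,6,0,0,0,0,0],
  [35,7,0,0,0,0,0],
  [35,7,0,0,0,0,0],
  [35,7,0,0,0,0,0],
  [35,0,0,0,0,0,0],
])

```text
clock: 35.28
position: [0.612, -0.0944, 0.2918]
ee_rot: [1.297, 1.15, -1.297]
force: [1.8, -0.7, -5.3]
width: 0.476
```

Emit:
arm_command([
  [35,6,0,0,0,0,0],
  [35,4,0,0,0,0,0],
  [35,4,0,0,0,0,0],
  [35,2,0,0,0,0,0],
  [35,0,0,0,0,0,0],
])

```text
clock: 35.9
position: [0.6116, -0.0944, 0.2763]
ee_rot: [1.297, 1.151, -1.298]
force: [-0.2, 0.7, -2.0]
width: 0.477
```

Emit:
arm_command([
  [35,3,0,0,0,0,0],
  [35,1,0,0,0,0,0],
  [35,0,0,0,0,0,0],
])

```text
clock: 36.28
position: [0.612, -0.0943, 0.2749]
ee_rot: [1.298, 1.149, -1.296]
force: [-7.2, 0.3, 18.1]
width: 0.476
```

Emit:
arm_command([
  [35,-2,0,0,0,0,0],
  [80,0,0,0,0,0,0],
  [80,0,0,0,0,0,0],
  [80,0,0,0,0,0,0],
  [80,-20,0,0,0,0,0],
])

```text
clock: 36.9
position: [0.6112, -0.0943, 0.2934]
ee_rot: [1.296, 1.153, -1.3]
force: [0.1, 0.0, 0.5]
width: 0.848
```

Emit:
arm_command([
  [80,-40,0,0,0,0,0],
  [80,-50,0,0,0,0,0],
  [80,-22,0,0,0,0,0],
  [80,0,-40,45,0,0,0],
  [80,0,-40,45,0,0,0],
])

```text
clock: 37.52
position: [0.5208, -0.1747, 0.4068]
ee_rot: [1.296, 1.15, -1.296]
force: [0.2, -1.4, 0.5]
width: 0.872
```

```bash
cat > look.py <<'E'
from h import *
import sys
def look(name=None):
  for c in("top","scene"):
    d=snap(c,name and name+c,(200,60,400,280) if c=="scene" else (210,120,390,290),3)
    w=cloud(d)
    for n,cc in {"s0":(.611,-.094),"s1":(.6248,.0195),"s2":(.638,.133)}.items():
      m=(w[...,2]>.124)&(w[...,2]<.137)&(np.hypot(w[...,0]-cc[0],w[...,1]-cc[1])<.035); p=w[m]
      if len(p)>20: print(c,n,len(p),p.mean(0).round(4),np.round(cv2.minAreaRect((p[:,:2]*1000).astype(np.float32))[0],1))
    m=(w[...,2]>.024)&(w[...,2]<.035)&(w[...,0]>.25)&(w[...,0]<.53)&(w[...,1]<.32)&(w[...,1]>-.12)
    k,l=cv2.connectedComponents(m.astype(np.uint8))
    for i in range(1,k):
      q=w[l==i]
      if len(q)>60:
        e,r=cv2.minEnclosingCircle((q[:,:2]*1000).astype(np.float32)); f=cv2.fitEllipse(cv2.convexHull((q[:,:2]*1000).astype(np.float32)))
        print(c,"ring",len(q),np.round(e,1),round(r,1),"ell",np.round(f[0],1),np.round(f[1],1),"rgb",d["frame"][l==i].mean(0).round())
if __name__=="__main__": look(sys.argv[1] if len(sys.argv)>1 else None); goto(.433,.130,.003)
E
python3 look.py lk
```

```text
top s0 207 [ 0.6106 -0.0913  0.1296] [611.2 -91.8]
top s1 237 [0.6233 0.0199 0.1296] [624.6  19.9]
top s2 234 [0.635  0.1337 0.1297] [636.4 134.2]
top ring 263 [428.    9.7] 27.8 ell [427.9   9.3] [54.2 55.2] rgb [107. 135. 222.]
top ring 262 [433.5 131.6] 27.6 ell [433.6 131.3] [53.7 54.6] rgb [220. 214. 218.]
top ring 267 [433.  241.8] 28.2 ell [433.4 241.3] [54.  55.3] rgb [187. 179. 183.]
top ring 270 [326.  139.6] 27.7 ell [326.1 139.6] [53.3 54.4] rgb [ 93. 203. 203.]
scene s0 329 [ 0.6123 -0.0974  0.1297] [611.2 -94.9]
scene s1 276 [0.6252 0.0153 0.1297] [624.4  18.2]
scene s2 251 [0.6367 0.1286 0.1296] [635.9 132.6]
scene ring 210 [432.6 238.7] 29.2 ell [432.6 238.8] [54.4 57.3] rgb [182. 175. 177.]
scene ring 200 [433.3 128.2] 28.7 ell [434.2 130.1] [48.9 57.3] rgb [223. 219. 221.]
clock 37.62 tip [ 516.7 -180.1  228.8] head -97.4 tilt 0.24 F [ 0.6 -0.3 -1.2] w 79.9
  move(x,y,z after turn) [ 225.8 -120.4 -297.8] ax -0.46
```

View pics/lkscene.png

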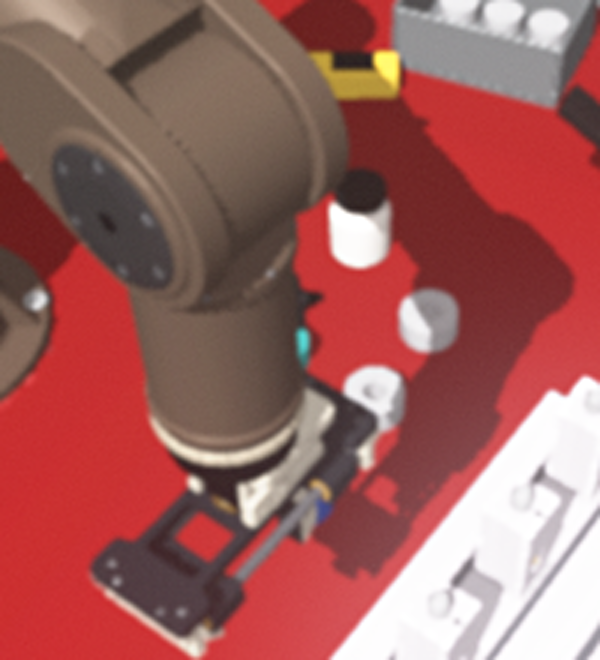

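Emit:
arm_command([
  [80,0,-20,-50,0,0,0],
  [80,0,-20,-50,0,0,0],
  [80,0,-20,-50,0,0,0],
  [80,0,-20,-50,0,0,0],
  [80,0,-20,-50,0,0,0],
])

```text
clock: 38.25
position: [0.4517, 0.0878, 0.4069]
ee_rot: [1.298, 1.149, -1.297]
force: [0.6, 1.4, -0.0]
width: 0.867
```

Emit:
arm_command([
  [80,0,-20,-48,0,0,0],
  [80,0,0,0,0,0,0],
  [80,60,0,0,0,0,0],
  [80,60,0,0,0,0,0],
  [80,0,0,0,0,0,0],
])

```text
clock: 38.88
position: [0.4369, 0.1346, 0.2838]
ee_rot: [1.291, 1.153, -1.305]
force: [-0.4, 0.4, 0.9]
width: 0.871
```

```bash
python3 -c "
from h import *
goto(.4334,.1300,.004)"
```

```text
clock 38.88 tip [435.5 134.1 105.8] head -96.9 tilt 0.48 F [-0.4  0.4  0.9] w 79.9
  move(x,y,z after turn) [101.8  -1.6   4.3] ax -0.01
```

Emit:
arm_command([
  [80,40,-2,4.5,0,0,0],
  [80,30,0,0,0,0,0],
  [80,0,0,0,0,0,0],
  [80,0,0,0,0,0,0],
])

```text
clock: 39.38
position: [0.4368, 0.1321, 0.2188]
ee_rot: [1.299, 1.148, -1.295]
force: [0.8, -0.4, -0.1]
width: 0.872
```

```bash
python3 -c "
from h import *
goto(.4334,.1300,.004)"
```

```text
clock 39.38 tip [437.3 132.2  40.8] head -96.9 tilt 0.16 F [ 0.8 -0.4 -0.1] w 80.1
  move(x,y,z after turn) [36.8 -3.6  2.7] ax -0.0
```

Emit:
arm_command([
  [80,20,-3,2,0,0,0],
  [80,16,0,0,0,0,0],
  [80,0,0,0,0,0,0],
  [80,0,0,0,0,0,0],
])

```text
clock: 39.88
position: [0.4332, 0.1305, 0.1821]
ee_rot: [1.299, 1.149, -1.295]
force: [-0.4, 0.3, 0.8]
width: 0.872
```

```bash
python3 -c "
from h import *
goto(.4334,.1300,.004)"
```

```text
clock 39.88 tip [433.5 130.6   4.1] head -96.9 tilt 0.12 F [-0.4  0.3  0.8] w 80.1
  move(x,y,z after turn) [ 0.1 -0.   0.6] ax 0.01
```

Emit:
arm_command([
  [50,0,0,0,0,0,0],
  [50,0,0,0,0,0,0],
  [50,0,0,0,0,0,0],
  [50,0,0,0,0,0,0],
  [50,0,0,0,0,0,0],
], newtons=45)

```text
clock: 40.5
position: [0.4327, 0.1305, 0.181]
ee_rot: [1.298, 1.15, -1.296]
force: [-0.2, 0.6, 6.9]
width: 0.612
```

Emit:
arm_command([
  [50,-20,0,0,0,0,0],
  [50,-40,0,0,0,0,0],
  [50,-55,0,0,0,0,0],
  [50,-55,0,0,0,0,0],
  [50,-20,0,0,0,0,0],
])

```text
clock: 41.12
position: [0.4326, 0.1304, 0.3734]
ee_rot: [1.3, 1.148, -1.294]
force: [0.5, 0.6, -4.8]
width: 0.61
```

```bash
python3 -c "
from h import *
goto(.6247,.0197,.2)"
```

```text
clock 41.12 tip [433.2 130.6 195.4] head -96.9 tilt 0.2 F [ 0.5  0.6 -4.8] w 56.0
  move(x,y,z after turn) [ -4.6 203.4  87.1] ax 0.02
```

Emit:
arm_command([
  [50,-5,45,20,0,0,0],
  [50,0,55,23,0,0,0],
  [50,0,55,23,0,0,0],
  [50,0,48,21,0,0,0],
  [50,0,0,0,0,0,0],
])

```text
clock: 41.75
position: [0.6258, 0.0157, 0.3738]
ee_rot: [1.299, 1.147, -1.303]
force: [-1.5, 0.3, -4.7]
width: 0.612
```

Emit:
arm_command([
  [50,0,0,0,0,0,0],
  [50,10,0,0,0,0,0],
  [50,0,0,0,0,0,0],
  [50,0,0,0,0,0,0],
])

```text
clock: 42.25
position: [0.6232, 0.02, 0.3658]
ee_rot: [1.296, 1.15, -1.297]
force: [0.5, 0.4, -4.4]
width: 0.613
```

```bash
python3 - <<'E'
from h import *
goto(.6247,.0197,.155)
for c in("top","scene"):
  w=cloud(snap(c,"ov2"+c,(310,180,430,300),5) if c=="scene" else snap(c))
  m=(w[...,2]>.2)&(w[...,2]<.228)&(np.hypot(w[...,0]-.6247,w[...,1]-.0197)<.045);p=w[m];print(c,len(p),p.min(0).round(3),p.max(0).round(3),p.mean(0).round(3))
E
```

```text
clock 42.25 tip [623.2  20.  187.8] head -96.8 tilt 0.01 F [ 0.5  0.4 -4.4] w 56.3
  move(x,y,z after turn) [32.8  1.5  0.1] ax 0.06
top 93 [0.596 0.015 0.201] [0.629 0.053 0.219] [0.608 0.032 0.212]
scene 98 [ 0.604 -0.009  0.201] [0.651 0.061 0.227] [0.636 0.024 0.212]
```

View pics/ov2scene.png

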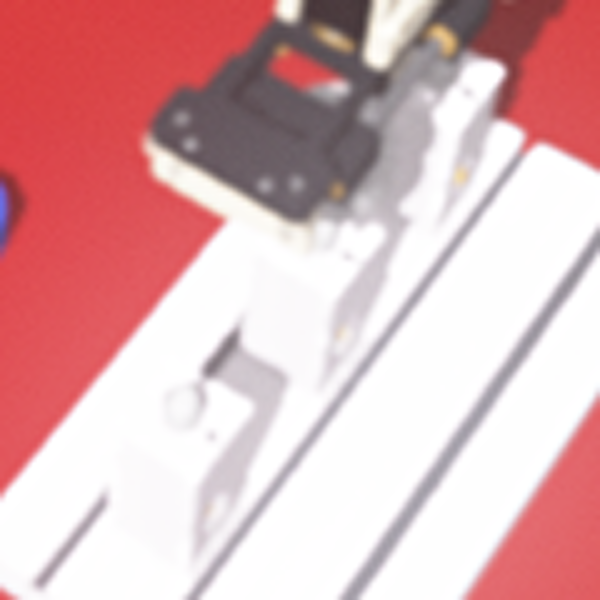

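Emit:
arm_command([
  [50,20,1.5,0,0,0,0],
  [50,10,0,0,0,0,0],
  [50,4,0,0,0,0,0],
  [50,3,0,0,0,0,0],
  [50,0,0,0,0,0,0],
])

```text
clock: 42.98
position: [0.6251, 0.0195, 0.3289]
ee_rot: [1.297, 1.15, -1.297]
force: [-0.2, -0.4, -3.9]
width: 0.612
```

Emit:
arm_command([
  [50,4,0,0,0,0,0],
  [50,0,0,0,0,0,0],
])

```text
clock: 43.22
position: [0.625, 0.0194, 0.3245]
ee_rot: [1.297, 1.15, -1.297]
force: [-0.8, -0.9, -5.2]
width: 0.609
```

```bash
python3 -c "
from h import *
goto(.6247,.0197,.133)"
```

```text
clock 43.23 tip [624.9  19.3 146.5] head -96.9 tilt 0.02 F [-0.8 -0.9 -5.2] w 55.9
  move(x,y,z after turn) [13.5 -0.3 -0.3] ax 0.02
```

Emit:
arm_command([
  [50,4,0,0,0,0,0],
  [50,4,0,0,0,0,0],
  [50,3,0,0,0,0,0],
  [50,1,0,0,0,0,0],
  [50,0,0,0,0,0,0],
])

```text
clock: 43.85
position: [0.6251, 0.0194, 0.3126]
ee_rot: [1.297, 1.15, -1.297]
force: [0.1, 0.0, -3.9]
width: 0.615
```

Emit:
arm_command([
  [50,2,0,0,0,0,0],
  [50,0,0,0,0,0,0],
])

```text
clock: 44.1
position: [0.6252, 0.0194, 0.311]
ee_rot: [1.297, 1.15, -1.297]
force: [-0.4, 0.7, -1.0]
width: 0.61
```

Emit:
arm_command([
  [80,0,0,0,0,0,0],
  [80,0,0,0,0,0,0],
  [80,0,0,0,0,0,0],
  [80,-20,0,0,0,0,0],
  [80,-40,0,0,0,0,0],
])

```text
clock: 44.72
position: [0.6245, 0.0192, 0.3699]
ee_rot: [1.295, 1.152, -1.3]
force: [0.5, 0.5, -0.1]
width: 0.867
```

Emit:
arm_command([
  [80,-30,0,0,0,0,0],
  [80,0,-40,20,0,0,0],
  [80,0,-40,20,0,0,0],
  [80,0,-20,0,0,0,0],
  [80,0,0,0,0,0,0],
])

```text
clock: 45.35
position: [0.52, -0.0084, 0.4012]
ee_rot: [1.297, 1.149, -1.297]
force: [0.2, 0.2, 0.3]
width: 0.874
```

```bash
python3 look.py; python3 - <<'E'
from h import *
goto(.433,.240,.004)
for c in("top","scene"):
  w=cloud(snap(c))
  m=(w[...,2]>.152)&(w[...,2]<.167)&(np.hypot(w[...,0]-.6247,w[...,1]-.0197)<.045);p=w[m]
  if len(p)>9:print(c,len(p),np.round(cv2.minEnclosingCircle((p[:,:2]*1000).astype(np.float32)),1) if 0 else cv2.minEnclosingCircle((p[:,:2]*1000).astype(np.float32)),p.mean(0).round(4),p[:,2].std().round(4))
E
```

```text
top s2 235 [0.6351 0.1337 0.1296] [636.7 133.9]
top ring 261 [427.8   9.4] 27.9 ell [428.    9.2] [54.2 55.1] rgb [ 98. 131. 222.]
top ring 267 [433.2 241.4] 27.8 ell [433.3 241.1] [54.4 54.8] rgb [222. 216. 220.]
top ring 269 [326.  139.5] 27.6 ell [325.9 139.6] [53.4 54.7] rgb [ 94. 204. 204.]
scene s0 329 [ 0.6122 -0.0975  0.1295] [611.  -95.7]
scene s1 51 [ 0.6287 -0.0024  0.1322] [629.1   1.7]
scene s2 242 [0.6367 0.1292 0.1295] [636.  132.7]
scene ring 156 [321.7 139. ] 29.8 ell [322.  140.4] [50.  58.2] rgb [105. 217. 213.]
scene ring 269 [428.7   7.5] 29.2 ell [427.9   7.4] [54.  57.7] rgb [ 99. 123. 239.]
clock 45.45 tip [521.8  -8.3 223.1] head -96.9 tilt 0.07 F [-0.5  0.3  0.7] w 79.8
  move(x,y,z after turn) [ 220.1 -104.8 -126.6] ax 0.03
clock 45.45 tip [521.8  -8.3 223.1] head -96.9 tilt 0.07 F [-0.5  0.3  0.7] w 79.8
  move(x,y,z after turn) [ 219.1 -118.  -235.8] ax 0.03
top 20 ((628.3984985351562, 41.37276840209961), 11.286395072937012) [0.628  0.0431 0.1593] 0.0025
scene 380 ((624.964599609375, 17.242273330688477), 29.267147064208984) [0.6259 0.0153 0.159 ] 0.0024
```

Emit:
arm_command([
  [80,0,-23,-45,0,0,0],
  [80,0,-24,-48,0,0,0],
  [80,0,-24,-48,0,0,0],
  [80,0,-24,-48,0,0,0],
  [80,0,-23,-47,0,0,0],
])

```text
clock: 46.18
position: [0.432, 0.2421, 0.4007]
ee_rot: [1.298, 1.15, -1.297]
force: [1.0, 0.7, -0.1]
width: 0.875
```

Emit:
arm_command([
  [80,40,0,0,0,0,0],
  [80,55,0,0,0,0,0],
  [80,55,0,0,0,0,0],
  [80,20,0,0,0,0,0],
  [80,0,0,0,0,0,0],
])

```text
clock: 46.8
position: [0.4321, 0.2403, 0.2291]
ee_rot: [1.294, 1.151, -1.3]
force: [-0.6, -0.2, 0.4]
width: 0.873
```

Emit:
arm_command([
  [80,0,0,0,0,0,0],
  [80,0,0,0,0,0,0],
])

```text
clock: 47.05
position: [0.4327, 0.2405, 0.2319]
ee_rot: [1.299, 1.149, -1.295]
force: [0.4, -1.0, 0.1]
width: 0.873
```

```bash
python3 -c "
from h import *
goto(.4332,.2404,.004)"
```

```text
clock 47.05 tip [433.1 240.7  53.9] head -96.9 tilt 0.13 F [ 0.4 -1.   0.1] w 80.2
  move(x,y,z after turn) [49.9  0.2  0.3] ax 0.01
```

Emit:
arm_command([
  [80,25,0,0,0,0,0],
  [80,20,0,0,0,0,0],
  [80,5,0,0,0,0,0],
  [80,0,0,0,0,0,0],
])

```text
clock: 47.55
position: [0.4323, 0.2403, 0.1813]
ee_rot: [1.298, 1.15, -1.296]
force: [0.2, 0.3, -0.0]
width: 0.872
```

Emit:
arm_command([
  [50,0,0,0,0,0,0],
  [50,0,0,0,0,0,0],
  [50,0,0,0,0,0,0],
  [50,0,0,0,0,0,0],
  [50,0,0,0,0,0,0],
])

```text
clock: 48.18
position: [0.4324, 0.2404, 0.1812]
ee_rot: [1.298, 1.15, -1.296]
force: [-0.7, 0.0, 5.9]
width: 0.61
```

Emit:
arm_command([
  [50,-20,0,0,0,0,0],
  [50,-40,0,0,0,0,0],
  [50,-55,0,0,0,0,0],
  [50,-55,0,0,0,0,0],
  [50,-20,0,0,0,0,0],
])

```text
clock: 48.8
position: [0.4322, 0.2402, 0.3735]
ee_rot: [1.3, 1.149, -1.294]
force: [0.4, -0.2, -4.3]
width: 0.613
```

```bash
python3 -c "
from h import *
goto(.6378,.1336,.190)"
```

```text
clock 48.8 tip [432.7 240.5 195.5] head -96.9 tilt 0.19 F [ 0.4 -0.2 -4.3] w 56.3
  move(x,y,z after turn) [  5.5 216.4  81.5] ax 0.01
```

Emit:
arm_command([
  [50,0,45,17,0,0,0],
  [50,0,55,21,0,0,0],
  [50,0,55,21,0,0,0],
  [50,0,48,18,0,0,0],
  [50,0,12.5,4.5,0,0,0],
])

```text
clock: 49.42
position: [0.6385, 0.1298, 0.369]
ee_rot: [1.298, 1.147, -1.303]
force: [-1.0, 0.0, -4.2]
width: 0.611
```

Emit:
arm_command([
  [50,5,0,0,0,0,0],
  [50,0,0,0,0,0,0],
  [50,0,0,0,0,0,0],
  [50,0,0,0,0,0,0],
])

```text
clock: 49.92
position: [0.6357, 0.134, 0.3661]
ee_rot: [1.296, 1.15, -1.296]
force: [0.2, -0.8, -4.3]
width: 0.614
```

```bash
python3 -c "
from h import *
goto(.6369,.1336,.155)"
```

```text
clock 49.92 tip [635.8 134.  188.1] head -96.8 tilt 0.02 F [ 0.2 -0.8 -4.3] w 56.4
  move(x,y,z after turn) [33.1  1.2  0.3] ax 0.08
```

Emit:
arm_command([
  [50,20,1,0,0,0,0],
  [50,10,0,0,0,0,0],
  [50,4,0,0,0,0,0],
  [50,4,0,0,0,0,0],
  [50,0,0,0,0,0,0],
])

```text
clock: 50.55
position: [0.6373, 0.1333, 0.3278]
ee_rot: [1.297, 1.15, -1.297]
force: [0.1, 0.1, -3.4]
width: 0.612
```

Emit:
arm_command([
  [50,4,0,0,0,0,0],
  [50,2,0,0,0,0,0],
  [50,0,0,0,0,0,0],
])

```text
clock: 50.92
position: [0.6372, 0.1332, 0.3215]
ee_rot: [1.297, 1.15, -1.297]
force: [0.6, -0.1, -3.7]
width: 0.611
```

```bash
python3 -c "
from h import *
goto(.6369,.1336,.133)"
```

```text
clock 50.92 tip [637.2 133.2 143.5] head -96.9 tilt 0.02 F [ 0.6 -0.1 -3.7] w 56.1
  move(x,y,z after turn) [10.5 -0.3 -0.4] ax 0.02
```

Over the pin with no contact; go down to the cap, release and retreat.

Emit:
arm_command([
  [50,4,0,0,0,0,0],
  [50,3,0,0,0,0,0],
  [50,2.5,0,0,0,0,0],
  [50,1,0,0,0,0,0],
  [50,0,0,0,0,0,0],
])

```text
clock: 51.55
position: [0.6373, 0.1333, 0.3113]
ee_rot: [1.297, 1.15, -1.297]
force: [0.2, -0.4, -3.0]
width: 0.61
```

Emit:
arm_command([
  [80,0,0,0,0,0,0],
  [80,0,0,0,0,0,0],
  [80,0,0,0,0,0,0],
  [80,-20,0,0,0,0,0],
  [80,-50,0,0,0,0,0],
])

```text
clock: 52.18
position: [0.6367, 0.1328, 0.3797]
ee_rot: [1.294, 1.152, -1.301]
force: [0.6, 0.2, 0.4]
width: 0.866
```

Emit:
arm_command([
  [80,-30,0,0,0,0,0],
  [80,0,-50,20,0,0,0],
  [80,0,-50,20,0,0,0],
  [80,0,-50,20,0,0,0],
  [80,0,-20,20,0,0,0],
])

```text
clock: 52.8
position: [0.4563, 0.0742, 0.4116]
ee_rot: [1.296, 1.15, -1.296]
force: [0.3, -0.5, 0.5]
width: 0.872
```

Emit:
arm_command([
  [80,0,-10,50,0,0,0],
  [80,0,0,60,0,0,0],
  [80,0,0,60,0,0,0],
  [80,0,0,0,0,0,0],
  [80,0,0,0,0,0,0],
])

```text
clock: 53.42
position: [0.4287, -0.093, 0.4115]
ee_rot: [1.298, 1.15, -1.297]
force: [0.8, 0.8, -0.2]
width: 0.871
```

```bash
python3 look.py; python3 - <<'E'
from h import *
for c in("top","scene"):
  w=cloud(snap(c,"fin"+c,(220,70,480,320) if c=="scene" else (140,110,420,280),2.4 if c=="scene" else 2.8))
  for cc in((.6248,.0195),(.6375,.1335)):
    m=(w[...,2]>.152)&(w[...,2]<.167)&(np.hypot(w[...,0]-cc[0],w[...,1]-cc[1])<.045);p=w[m]
    if len(p)>9:
      A=np.c_[p[:,:2]-p[:,:2].mean(0),np.ones(len(p))]; print(c,"collar",len(p),np.round(cv2.minEnclosingCircle((p[:,:2]*1000).astype(np.float32))[0],1),p.mean(0).round(4),"slope",np.linalg.lstsq(A,p[:,2],rcond=None)[0].round(3))
  for n in("paddle","sample_disc","cleaner_jar"): print(n,[(np.round(r["point"],3),round(r["p"],2)) for r in pinpoint(c,n)])
E
```

```text
top s0 209 [ 0.611  -0.0912  0.1295] [612.3 -92.1]
top s1 33 [0.6094 0.0225 0.1313] [612.7  18. ]
top s2 27 [0.6218 0.1311 0.1324] [623.2 131.8]
top ring 262 [427.9   9.6] 27.7 ell [427.9   9.4] [54.1 54.9] rgb [100. 128. 215.]
top ring 272 [325.9 140. ] 27.5 ell [326.2 139.7] [53.2 54.7] rgb [ 86. 197. 196.]
scene s0 326 [ 0.6122 -0.0975  0.1297] [610.6 -95.3]
scene s1 45 [ 0.6282 -0.0028  0.1319] [629.3   1.5]
scene s2 52 [0.6391 0.111  0.1317] [641.5 115.8]
scene ring 266 [426.2   7.5] 29.2 ell [427.6   7.7] [53.4 58.3] rgb [ 92. 116. 233.]
clock 53.52 tip [429.  -92.  233.3] head -96.7 tilt 0.03 F [ 0.  -1.3 -0. ] w 79.8
  move(x,y,z after turn) [ 230.3  -22.7 -220.8] ax 0.15
top collar 311 [625.2  18.6] [0.6247 0.0193 0.1591] slope [0.015 0.003 0.159]
top collar 311 [637.3 132.7] [0.6366 0.1327 0.159 ] slope [0.009 0.007 0.159]
paddle [(array([0.515, 0.397, 0.19 ]), 0.86)]
sample_disc [(array([0.624, 0.021, 0.026]), 0.15)]
cleaner_jar [(array([0.322, 0.309, 0.005]), 0.94)]
scene collar 384 [625.9  16.8] [0.626  0.0152 0.1589] slope [0.001 0.024 0.159]
scene collar 337 [636.5 131.9] [0.6375 0.1293 0.1588] slope [0.012 0.012 0.159]
paddle [(array([0.519, 0.395, 0.191]), 0.94)]
sample_disc [(array([ 0.461, -0.269,  0.003]), 0.67)]
cleaner_jar [(array([ 0.318,  0.307, -0.001]), 0.87)]
```

View pics/finscene.png

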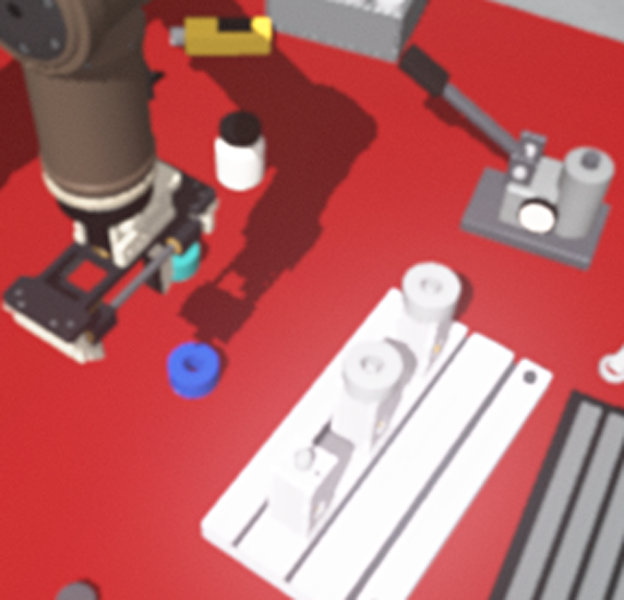

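```bash
python3 - <<'E'
from h import *
d=get_image("scene"); f=d["frame"].astype(int)
for c in((.6108,-.0946),(.6248,.0195),(.6376,.1335)):
  u=proj(d,[c[0]+.0225*.993,c[1]-.0225*.12,.062]).round().astype(int)
  p=f[u[1]-5:u[1]+6,u[0]-5:u[0]+6]; y=p[...,0]-p[...,2]; print(u,y.max(),(y>40).sum(),p.reshape(-1,3)[y.argmax()])
arm.sign_off(); print("signed")
E
```

```text
[352 283] 19 0 [210 194 191]
[379 248] 30 0 [230 213 200]
[402 216] 68 6 [232 206 164]
the job is handed in; nothing more can be done
signed
```

I handed the job in at about 54 s of the 208 s allowed. All steps appear complete, but the last check on the snap buttons was inconclusive for two of the three risers.

- **Pump:** I pressed the lever to its stop three times. Each time the force rose to between 28 and 57 N at the bottom, and I let the lever rise fully in between. In the final images the paddle was back at its rest height, about 0.19 m.
- **Risers:** All three were slid down until the force rose as they met the bed. I measured every cap at 129.5 to 129.7 mm, where 130 mm means fully down. They were fitted with the dot and window on the button side.
- **Collars:** Only two steel collars were in the scene. They now sit flat over the pins of the middle riser and the riser nearest the pump, with their tops at 159 mm where 160 mm is expected. I measured their centres within about 2 mm of the risers.
- **Look-alikes and bystanders:** I left the blue and turquoise collars alone. The jar and the sample disc read within a few millimetres of where they started, except that the top camera did not find the disc and only the scene camera confirmed it.

**Button check:** A brass-colour check in the last scene image clearly showed the button on the riser nearest the pump. It gave only a faint hint on the middle riser and no clear signal on the third. The script that ran this check also handed the job in, so I could not follow it up. That those two buttons are out therefore rests on the fully-down height, the window orientation and faint traces in earlier crops.

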